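Make up a recovery kit and a match kit

ROBOT

A 6-joint arm with a two-finger parallel gripper is mounted at the origin on the work surface. World frame = base frame: x ahead of the robot, y to its left, z up, the work surface at z = 0. Lengths are in mm, angles in degrees, forces in N, time in s.
With the tool pointing down it reaches from about 300 to 850 mm from the base axis. Payload 4.2 kg.
Tool frame: the origin (TCP) lies at the very end of the fingers, on their centre line; the grasp point (between the pads) lies env.pinch_z behind it (env.pinch_z is the distance from the TCP to the grasp point, in mm); z points along the fingers, y is the line along which they close (so a half turn about z gives the same grasp; the last joint's range is limited). The gripper opens to 91 mm and grips with 3 to 60 N. Pads are 32 mm wide; open, the fingers measure 118 mm over their backs; the gripper's body (76 mm by 178 mm) begins 60 mm behind the grasp point.
Start: joints at [68.583, 18.312, 89.639, -0, 72.044, -1.146], TCP at [199.22, 539.402, 213.976] pointing down, gripper open.
Joint ranges: [-177.97, 177.97], [-48.28, 115.42], [12.27, 149.76], [-77.06, 257.06], [2.81, 150.46], [-146.56, 146.56]. Speed limits (degrees/s): [147.25, 147.25, 180, 180, 180, 180].

INTERFACE

Orientations are given as [roll, pitch, yaw] about the fixed x, y, z axes, in that order (R = Rz(yaw) Ry(pitch) Rx(roll)).
In Python, from workcell import state, vision, job_done, env gives the robot as it stands.
- The arm moves only by the tool servo_tool, never from a script. Its argument "rows" is a list of rows, each a list of 5 numbers: the shift along the tool's x, y, z scaled (see below), then the turn about the tool's z scaled (see below), then the opening, from 0 (shut) to 1 (fully open). A call has 1 to 20 rows; each row is the pose to reach, as a shift and turn from the pose commanded when the call began, along the tool's axes at that moment; what a row does not reach only later rows make up. The controller multiplies each number of a shift by 200 mm and each number of a turn by 90 degrees. A row lasts 1/12 s, in which the tool goes at most 41.7 mm and 7.16 degrees, less where a joint would pass 70% of its speed; a pose out of reach is approached as far as the arm can. A call with a number of a shift or a turn outside -1 to 1 is refused whole. A call with a gripper value outside its range is refused whole. The fingers move at their own pace and stop on an object; "force" is the grip in N (left out, the last holds). Time passes only in rows, so rows that repeat a pose let the fingers close. It gives the time, the measured TCP pose, the force, the opening and the grip force at its end, in the units of the state.
- state(): the state, without advancing time (a new reading comes with each control period).
- vision.grab_frame(name): name is "scene" or "top"; returns the picture (420x560x3 uint8, red, green, blue); there is no depth.
- vision.camera_info(name): a dict with "vertical_fov" (degrees; the focal length in pixels is half the picture's height over the tangent of half this angle, whatever the lens; pixels are square), "cx", "cy" (the principal point, pixels), "T" (4x4, takes a point from camera to world coordinates). Camera axes: x right, y up, looking along -z (the intrinsics and any distortion apply to the point x, -y, -z); pixel columns grow to the right and rows downward; lengths in mm; the calibration is good to about 2 mm. A picture is of the moment at which its call begins. camera_info takes no time and is no camera call.
- job_done(): hands the job in; it is judged then, once.
The state is a dict: "time_s": time; "qpos": joint angles; "qvel": joint speeds; "effort": joint torques, N m; "ee_pos": TCP position; "ee_rot": TCP orientation; "force": force on the tool from outside, world axes, zero at the start; "torque": the same for the moment, N m; "gripper_width": finger opening in mm; "gripper_force": force on a finger pad.
Only numpy, scipy, OpenCV 4.12 (cv2) and the standard library are available. Lean on these libraries where they do the work, as an engineer would, in place of code of your own. Each camera call takes 0.05 s, during which the arm holds its last target. There are 200 camera calls.

TASK

Make up two kits from the stock on the turquoise counter. The recovery kit goes in the bamboo tray with square corners: the black lacrosse ball seated in the ring, and the wooden peanut roller lying lengthwise in its cradle, midway between the cradle's ends; the match kit goes in the bamboo tray with rounded ends: the shaker bottle standing upright in the middle of the round cork coaster, and the mouthguard case lid up, centred and square on the cork rectangle with its long side along the tray. Leave the bamboo latch box, the kettlebell and the roll of tape where they are, do not knock the shaker over, and let go of everything.

Things in the scene. Friction and masses are not known exactly. Their poses are not given: they have to be found in the camera images.
- ball: Black rubber lacrosse ball, 63 mm in diameter, about 145 g. Origin at its centre (31.5 mm above the counter at the start). A small flat (18 mm across) under it keeps it from rolling off at the start.
- roller: Wooden peanut massage roller, 150 g: two balls of 56 mm diameter, centres 68 mm apart (124 mm overall), joined by a waist 34 mm thick, straight over 22 mm, that can be gripped across. Origin at the middle of the waist on the long axis, 28 mm above the counter at the start; local x along the length. A hidden flat underneath keeps it from rolling at the start.
- case: Blue plastic mouthguard case, a flat box 80 mm long (local x) by 58 mm wide (local y) by 28 mm high with slightly rounded edges, about 50 g, lying lid up. Origin at the centre of its underside, z up. It may face either way along the tray.
- shaker: Stainless steel shaker bottle with black lid and a grey press-button on top, standing upright: 62 mm in diameter (56 mm at the foot), 165 mm high to the top of the lid, the button (24 mm across) rising 6 mm more; the lid is the top 30 mm, of the same 62 mm diameter. About 220 g. Origin at the centre of its underside, z up along its axis.
- square_tray: Fixed bamboo tray, square corners, 240 x 130 mm. Origin: centre of underside; x along its length. Floor 8 mm, lip 13 mm above counter. At x +75, y 0: dark ring, 60 mm outside, 40 inside, top at 16 mm; ball's centre then at 40 mm. At x -45, y 0: middle of the roller's cradle, two pairs of dark chocks 68 mm apart along x, each with a 32 mm gap across, tops at 14 mm; roller's axis then along x at 37 mm.
- round_tray: Fixed bamboo tray with half-round ends, 240 x 130 mm. Origin: centre of underside; x along its length. Floor 8 mm, lip 13 mm above counter. At x +65 mm, y 0: fixed round dark cork coaster, 80 mm across, for the shaker. At x -45 mm, y 0: fixed dark cork rectangle, 100 mm along x by 78 mm, for the mouthguard case. Both cork tops are 11 mm above the counter.
- latch_box: Small bamboo box with a steel magnetic latch, 90 x 60 x 42 mm, standing among the stock. Origin at the centre of its underside. Belongs to neither kit: leave it where it is.
- kettlebell: Small dark iron kettlebell, 110 mm across, 145 mm high, at the left of the work. Origin at the centre of its underside. To be left alone.
- tape: Grey roll of sports tape standing on its flat side, 92 mm across, 50 mm high, at the right of the work. Origin at the centre of its underside. To be left alone.

How it is judged (in metres and radians):
At the end, for the whole second after the job is handed in: Ball in the ring (10 mm), roller in its cradle, shaker upright on the coaster, case lid up on the cork rectangle (each 12 mm along and across its tray, 5 mm in height); roller and case within 0.2 rad of the tray's length; all at rest; latch box, kettlebell and tape within 15 mm of their starts (x of ball in the frame of square_tray between 0.065 and 0.085 m and y of ball in the frame of square_tray between -0.01 and 0.01 m and z of ball in the frame of square_tray between 0.0353 and 0.0453 m and x of roller in the frame of square_tray between -0.057 and -0.033 m and y of roller in the frame of square_tray between -0.012 and 0.012 m and z of roller in the frame of square_tray between 0.032 and 0.042 m and angle between the x axis of roller and the x axis of square_tray, either way round below 0.2 rad and x of shaker in the frame of round_tray between 0.053 and 0.077 m and y of shaker in the frame of round_tray between -0.012 and 0.012 m and z of shaker in the frame of round_tray between 0.006 and 0.016 m and angle between each of shaker, case's own z axis and vertical below 0.08 rad and x of case in the frame of round_tray between -0.057 and -0.033 m and y of case in the frame of round_tray between -0.012 and 0.012 m and z of case in the frame of round_tray between 0.006 and 0.016 m and angle between the x axis of case and the x axis of round_tray, either way round below 0.2 rad and linear speed of each of ball, roller, shaker, case below 0.02 m/s and angular speed of each of ball, roller, shaker, case below 0.3 rad/s and distance of each of latch_box, kettlebell, tape from where it was at the start of the episode below 0.015 m); the robot touches nothing.
It fails at once if the shaker bottle is knocked over (angle between shaker's own z axis and vertical above 0.6 rad).
It fails at once if the bamboo latch box is moved (15 mm or more) (distance of latch_box from where it was at the start of the episode above 0.015 m).
It fails at once if the small kettlebell is moved (15 mm or more) (distance of kettlebell from where it was at the start of the episode above 0.015 m).
It fails at once if the roll of tape is moved (15 mm or more) (distance of tape from where it was at the start of the episode above 0.015 m).
It also fails if it takes over 112 s, if anything falls off the work surface, if the arm or the gripper's body presses on something with over 40 N, if the wrist force passes 120 N, or if a joint passes its speed limit or range.

## Working session

There is one attempt and no reset: what is moved stays moved. The work goes in short steps, Python scripts to look and compute and a tool call to move; the robot and the scene stay as the last step left them, time stands still between calls to the robot, and variables do not carry over. Pictures are saved under pics/ and viewed, at most 18 in all, crops included, and the job is handed in when it is done.

Besides the shell and the picture viewer there is one more tool, called after "Emit:" as name(argument=value, ...), one argument or row to a line, values as JSON. servo_tool: Moves the arm, as the interface text tells. Its arguments: {"type":"object","properties":{"rows":{"type":"array"},"force":{"type":"number"}},"required":["rows"]}

```bash
mkdir -p pics; ls
python3 - <<'E'
from workcell import state, vision, env
import cv2
for n in ("top","scene"):
    cv2.imwrite(f"pics/{n}0.png",vision.grab_frame(n)[:,:,::-1]); print(n,vision.camera_info(n))
s=state();print(s,env.pinch_z)
E
```

```text
pics
top {'vertical_fov': 51.58134177602932, 'cx': 283.2061299228872, 'cy': 203.35422616951683, 'T': array([[ 2.55515209e-02,  9.80706166e-01, -1.93810566e-01,
         2.64149472e+02],
       [-9.99369340e-01,  2.98412927e-02,  1.92462837e-02,
         1.15588781e+01],
       [ 2.46585069e-02,  1.93196566e-01,  9.80850164e-01,
         1.42841190e+03],
       [ 0.00000000e+00,  0.00000000e+00,  0.00000000e+00,
         1.00000000e+00]])}
scene {'vertical_fov': 47.757549163768516, 'cx': 280.6078745988733, 'cy': 207.10063720332568, 'T': array([[ 5.89847969e-01, -6.09951639e-01,  5.29186519e-01,
         1.26137951e+03],
       [ 8.07371144e-01,  4.33119641e-01, -4.00698406e-01,
        -5.66294151e+02],
       [ 1.52055742e-02,  6.63601066e-01,  7.47932093e-01,
         1.12132488e+03],
       [ 0.00000000e+00,  0.00000000e+00,  0.00000000e+00,
         1.00000000e+00]])}
{'time_s': 0.1, 'qpos': array([ 6.85829625e+01,  1.83464257e+01,  8.96994498e+01, -1.12141298e-04,
        7.20424384e+01, -1.14785979e+00]), 'qvel': array([ 0.03202892, -0.04295846, -0.27084098,  0.00577173, -0.00551692,
        0.03417825]), 'effort': array([-3.34622955e-04, -4.13331270e+01, -2.32507074e+01,  7.28101144e-02,
        4.21580288e-02, -4.02818216e-05]), 'ee_pos': array([199.05332563, 538.97184924, 213.21967681]), 'ee_rot': array([-1.79911702e+02, -1.66255150e-03,  1.59730856e+02]), 'force': array([-0.31462301,  0.48825691,  0.20277049]), 'torque': array([ 0.04662676, -0.00559605,  0.00053264]), 'gripper_force': 0.0, 'gripper_width': 91.03993951882636} 18.8
```

View pics/top0.png

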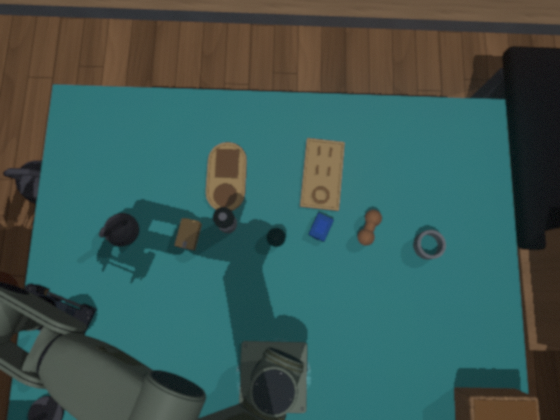

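View pics/scene0.png

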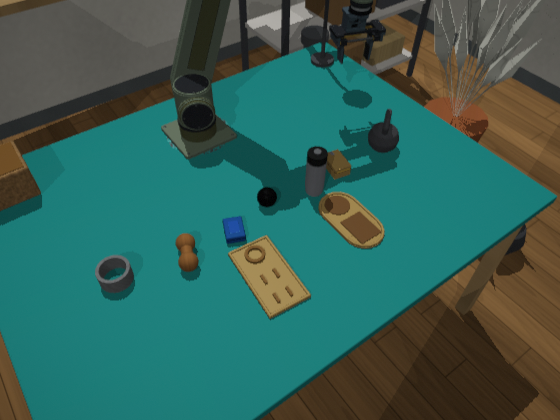

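Top view: round tray ~(226,177), square tray ~(323,174), shaker base ~(223,217), ball (276,237), case (321,227), roller (370,227), box (188,234), tape (430,243). I'll zoom in on both to pick points.

```bash
cat > h.py <<'E'
import numpy as np, cv2
from workcell import state, vision, env
def cam(n):
    c=vision.camera_info(n); return 210/np.tan(np.radians(c['vertical_fov']/2)),c['cx'],c['cy'],np.array(c['T'])
def px2w(n,uv,z):
    f,cx,cy,T=cam(n); uv=np.atleast_2d(np.array(uv,float))
    d=np.c_[(uv[:,0]-cx)/f,-(uv[:,1]-cy)/f,-np.ones(len(uv))]@T[:3,:3].T
    z=np.broadcast_to(z,len(uv)); return T[:3,3]+d*((z-T[2,3])/d[:,2])[:,None]
def w2px(n,p):
    f,cx,cy,T=cam(n); q=(np.atleast_2d(p)-T[:3,3])@T[:3,:3]
    return np.c_[cx-f*q[:,0]/q[:,2],cy+f*q[:,1]/q[:,2]]
def crop(n,x0,y0,x1,y1,k,out,img=None):
    im=vision.grab_frame(n)[:,:,::-1] if img is None else img
    c=cv2.resize(im[y0:y1,x0:x1],None,fx=k,fy=k,interpolation=cv2.INTER_CUBIC)
    c=cv2.convertScaleAbs(c,alpha=1.7)
    for x in range(x0-x0%10+10,x1,10):
        cv2.line(c,(int((x-x0+.5)*k),0),(int((x-x0+.5)*k),6 if x%50 else 18),(255,255,255),1)
    for y in range(y0-y0%10+10,y1,10):
        cv2.line(c,(0,int((y-y0+.5)*k)),(6 if y%50 else 18,int((y-y0+.5)*k)),(255,255,255),1)
    cv2.imwrite(out,c)
E
python3 - <<'E'
from h import *
t=cv2.imread('pics/top0.png');s=cv2.imread('pics/scene0.png')
crop('top',170,130,400,260,3.4,'pics/t1.png',t)
crop('scene',165,130,395,320,3.1,'pics/s1.png',s)
E
```

```text
(no output)
```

View pics/t1.png

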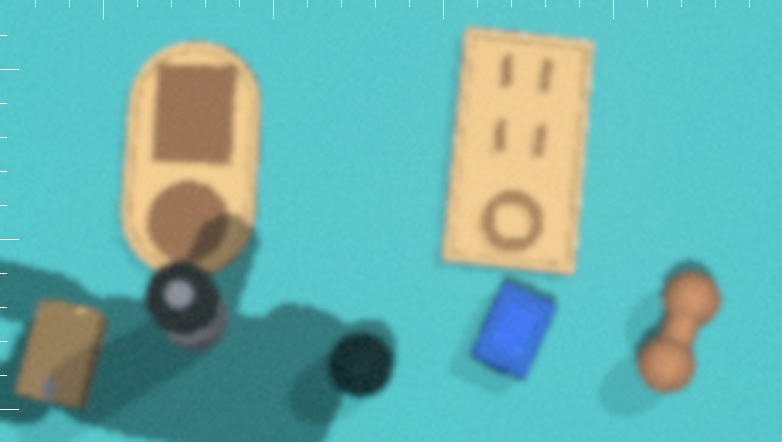

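View pics/s1.png

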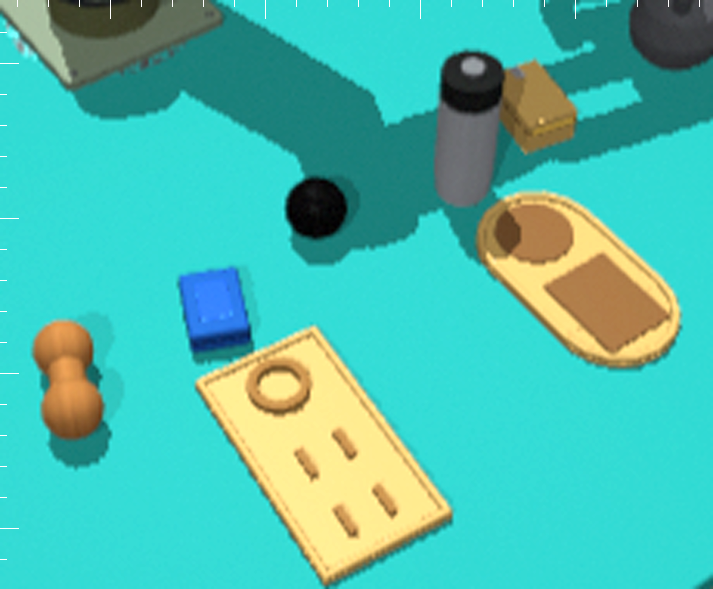

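Run:
```python
from h import *
np.set_printoptions(precision=1,suppress=True)
P={'sqtray':(13,[(466,27),(593,41),(574,274),(442,260)],[(327,583),(452,517),(316,327),(197,382)]),
'ring':(16,[(512,221)],[(279,385)]),
'chocks':(14,[(507,71),(545,75),(500,136),(539,140)],[(346,521),(385,501),(306,463),(344,444)]),
'rect':(11,[(158,65),(237,67),(232,164),(152,160)],[(602,254),(671,318),(614,353),(545,287)]),
'coaster':(11,[(187,221)],[(535,233)]),
'button':(171,[(179,294)],[(473,66)]),
'ball':(31.5,[(361,364)],[(316,208)]),
'case':(28,[(506,279),(555,303),(522,379),(472,356)],[(181,276),(235,268),(250,335),(195,349)]),
'roller':(28,[(692,299),(666,363)],[(63,350),(72,407)]),
'boxtop':(42,[(39,299),(107,315),(85,409),(15,395)],[(502,73),(535,62),(576,108),(527,131)])}
for k,(z,a,b) in P.items():
    A=px2w('top',(np.array(a)+.5)/3.4-.5+[170,130],z); B=px2w('scene',(np.array(b)+.5)/3.1-.5+[165,130],z)
    print(k,'T',A[:,:2].tolist() if 0 else np.round(A[:,:2]).tolist(),A.mean(0)[:2],'S',np.round(B[:,:2]).tolist(),B.mean(0)[:2])
```

```text
sqtray T [[776.0, -91.0], [766.0, -219.0], [526.0, -200.0], [536.0, -71.0]] [ 650.9 -145.4] S [[770.0, -220.0], [782.0, -96.0], [543.0, -72.0], [532.0, -199.0]] [ 656.8 -146.8]
ring T [[577.0, -139.0]] [ 576.6 -138.8] S [[581.0, -140.0]] [ 580.8 -140.2]
chocks T [[731.0, -133.0], [728.0, -171.0], [663.0, -126.0], [660.0, -165.0]] [ 695.4 -148.7] S [[732.0, -173.0], [736.0, -134.0], [664.0, -168.0], [667.0, -128.0]] [ 699.8 -150.8]
rect T [[726.0, 216.0], [727.0, 138.0], [627.0, 138.0], [628.0, 217.0]] [677.  177.2] S [[632.0, 216.0], [732.0, 215.0], [731.0, 141.0], [631.0, 141.0]] [681.6 178.3]
coaster T [[568.0, 179.0]] [567.8 179.3] S [[571.0, 180.0]] [571.4 179.7]
button T [[469.0, 164.0]] [469.2 163.9] S [[471.0, 165.0]] [470.9 165.2]
ball T [[430.0, 5.0]] [429.8   5.2] S [[430.0, 7.0]] [429.9   7.3]
case T [[516.0, -132.0], [494.0, -180.0], [420.0, -148.0], [441.0, -100.0]] [ 468.  -140.2] S [[425.0, -149.0], [447.0, -101.0], [525.0, -135.0], [509.0, -185.0]] [ 476.3 -142.6]
roller T [[502.0, -312.0], [439.0, -286.0]] [ 470.9 -299.4] S [[439.0, -286.0], [500.0, -310.0]] [ 469.4 -297.8]
boxtop T [[482.0, 311.0], [468.0, 246.0], [379.0, 261.0], [390.0, 327.0]] [429.8 286.3] S [[391.0, 283.0], [398.0, 325.0], [479.0, 312.0], [476.0, 246.0]] [436.  291.6]
```

Both cameras agree within ~5 mm, and sizes check (ring–cradle 119 vs 120, rectangle–coaster 109 vs 110, case 81 mm edge). Plan with the averages.

```bash
cat > plan.py <<'E'
import sys,json
from h import *
# usage: plan.py '[[x,y,z,yaw],...]' : numbers from the present pose for each waypoint; "call" chain starts anew at each
def go(a,b):
    t=np.radians(a[3]); d=np.subtract(b[:3],a[:3])
    n=[d@[np.cos(t),np.sin(t),0],d@[np.sin(t),-np.cos(t),0],-d[2]]
    w=-((b[3]-a[3]+180)%360-180)
    return np.round(np.r_[np.array(n)/200,w/90],3).tolist()
s=state(); p=np.r_[s['ee_pos'],s['ee_rot'][2]]
print(s['time_s'],np.round(p,1),s['gripper_width'])
for call in json.loads(sys.argv[1]):      # list of calls, each a list of waypoints
    for w in call: print(go(p,w))
    print('--'); p=np.array(call[-1],float)
E
python3 plan.py '[[[250,360,214,157]],[[330,170,214,157]],[[410,0,214,157]],[[472,-141,120,157]],[[472,-141,40,156.7],[472,-141,5,156.7]]]'
```

```text
0.1 [199.1 539.  213.2 159.7] 91.03993951882636
[-0.549, -0.751, -0.004, 0.03]
--
[-0.739, -0.718, -0.0, -0.0]
--
[-0.7, -0.626, -0.0, -0.0]
--
[-0.561, -0.528, 0.47, -0.0]
--
[0.0, 0.0, 0.4, 0.003]
[0.0, 0.0, 0.575, 0.003]
--
```

Emit:
servo_tool(
  rows=[
    [-0.28,-0.38,0,0.03,1],
    [-0.549,-0.751,-0.004,0.03,1],
    [-0.549,-0.751,-0.004,0.03,1],
    [-0.549,-0.751,-0.004,0.03,1],
    [-0.549,-0.751,-0.004,0.03,1],
    [-0.549,-0.751,-0.004,0.03,1],
  ],
  force=15,
)

```text
time_s: 0.6
ee_pos: [250.2, 356.5, 214.6]
ee_rot: [-179.9, 0.0, 156.8]
force: [0.3, -0.0, 0.2]
gripper_width: 91.4
gripper_force: 0.0
```

Emit:
servo_tool(
  rows=[
    [-0.739,-0.718,0,0,1],
    [-0.739,-0.718,0,0,1],
    [-0.739,-0.718,0,0,1],
    [-0.739,-0.718,0,0,1],
    [-0.739,-0.718,0,0,1],
    [-0.739,-0.718,0,0,1],
  ],
)

```text
time_s: 1.1
ee_pos: [332.4, 165.9, 214.7]
ee_rot: [-179.9, 0.1, 156.6]
force: [-0.7, 0.2, -0.4]
gripper_width: 91.2
gripper_force: 0.0
```

Emit:
servo_tool(
  rows=[
    [-0.7,-0.626,0,0,1],
    [-0.7,-0.626,0,0,1],
    [-0.7,-0.626,0,0,1],
    [-0.7,-0.626,0,0,1],
    [-0.7,-0.626,0,0,1],
    [-0.7,-0.626,0,0,1],
  ],
)

```text
time_s: 1.6
ee_pos: [412.8, -1.6, 214.6]
ee_rot: [-180.0, 0.1, 156.8]
force: [0.1, 0.7, -0.1]
gripper_width: 91.2
gripper_force: 0.0
```

Emit:
servo_tool(
  rows=[
    [-0.561,-0.528,0.2,0,1],
    [-0.561,-0.528,0.4,0,1],
    [-0.561,-0.528,0.47,0,1],
    [-0.561,-0.528,0.47,0,1],
    [-0.561,-0.528,0.47,0,1],
    [-0.561,-0.528,0.47,0,1],
  ],
)

```text
time_s: 2.1
ee_pos: [472.3, -140.5, 117.9]
ee_rot: [-180.0, -0.3, 156.9]
force: [-0.3, 0.4, 0.6]
gripper_width: 91.0
gripper_force: 0.0
```

```bash
python3 - <<'E'
from h import *
crop('scene',165,130,395,320,3.1,'pics/s2.png')
E
python3 plan.py '[[[472,-141,40,156.7],[472,-141,5,156.7]]]'
```

```text
2.15 [ 472.2 -139.4  119.5  157. ] 91.35483033289529
[-0.002, -0.008, 0.397, 0.003]
[-0.002, -0.008, 0.572, 0.003]
--
```

View pics/s2.png

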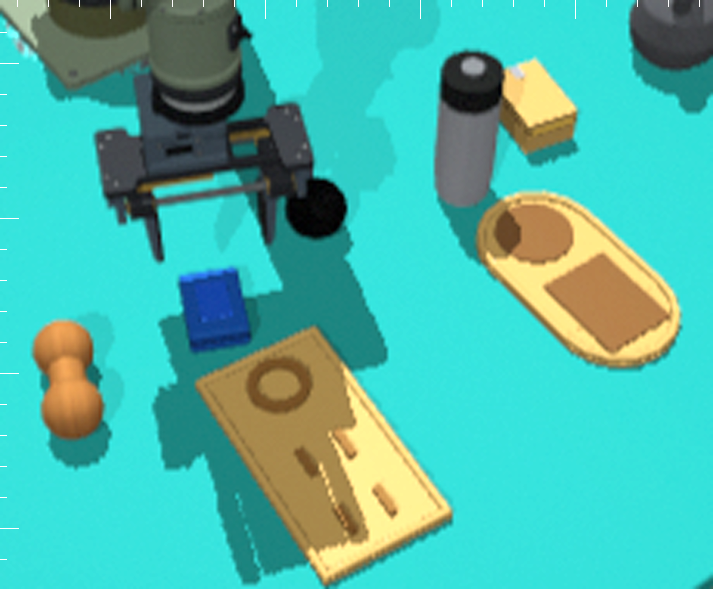

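The gripper is above the case (fingertips at crop (160,258),(268,240)), aligned with its width. Descending.

Emit:
servo_tool(
  rows=[
    [0,0,0.2,0,0.95],
    [0,0,0.4,0,0.95],
    [0,0,0.5,0,0.95],
    [0,0,0.57,0,0.95],
    [0,0,0.57,0,0.95],
    [0,0,0.57,0,0.95],
    [0,0,0.57,0,0.5],
    [0,0,0.57,0,0.5],
    [0,0,0.57,0,0.5],
    [0,0,0.57,0,0.5],
    [0,0,0.57,0,0.5],
    [0,0,0.57,0,0.5],
    [0,0,0.57,0,0.5],
    [0,0,0.57,0,0.5],
  ],
  force=12,
)

```text
time_s: 3.32
ee_pos: [472.8, -140.5, 7.5]
ee_rot: [180.0, 0.1, 157.0]
force: [-0.6, 1.2, 6.0]
gripper_width: 58.1
gripper_force: 12.0
```

Emit:
servo_tool(
  rows=[
    [0,0,-0.1,0,0.5],
    [0,0,-0.3,0,0.5],
    [0,0,-0.5,0,0.5],
    [0,0,-0.5,0,0.5],
    [0,0,-0.5,0,0.5],
  ],
)

```text
time_s: 3.73
ee_pos: [473.8, -140.9, 108.8]
ee_rot: [180.0, 0.3, 157.0]
force: [-1.7, 0.9, -0.5]
gripper_width: 58.1
gripper_force: 12.0
```

```bash
python3 - <<'E'
from h import *
print(w2px('scene',state()['ee_pos']))
crop('scene',165,130,395,320,3.1,'pics/s3.png')
E
python3 plan.py '[[[575,20,110,168]],[[679,177.8,110,179.1]],[[679,177.8,40,179.1],[679,177.8,17,179.1]]]'
```

```text
[[232.44717326 209.67076466]]
3.7833 [ 472.2 -140.4  107.   157. ] 57.99252110437983
[-0.16, 0.939, -0.015, -0.122]
--
[-0.345, 0.88, -0.0, -0.123]
--
[0.0, 0.0, 0.35, -0.0]
[0.0, 0.0, 0.465, -0.0]
--
```

View pics/s3.png

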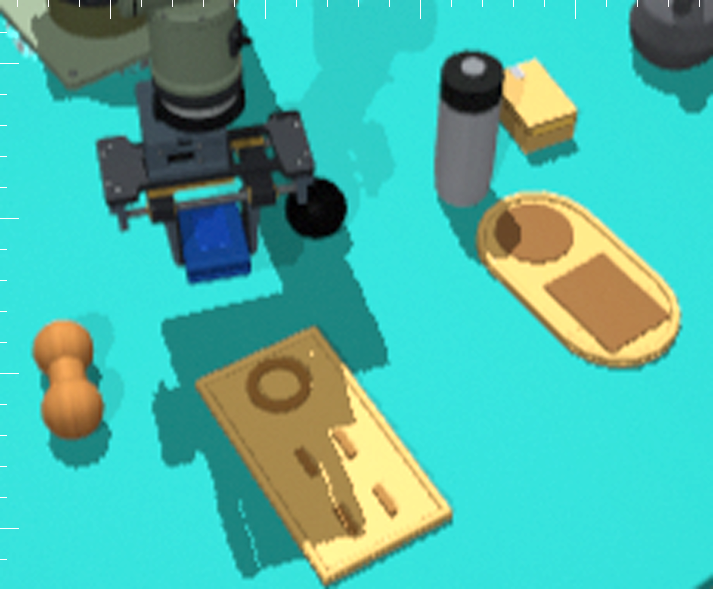

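Case held (58.0 mm). Carry it to the cork rectangle.

Emit:
servo_tool(
  rows=[
    [-0.03,0.15,-0.015,-0.02,0.5],
    [-0.09,0.4,-0.015,-0.05,0.5],
    [-0.13,0.6,-0.015,-0.08,0.5],
    [-0.16,0.8,-0.015,-0.122,0.5],
    [-0.16,0.939,-0.015,-0.122,0.5],
    [-0.16,0.939,-0.015,-0.122,0.5],
  ],
)

```text
time_s: 4.28
ee_pos: [576.8, 25.3, 107.2]
ee_rot: [179.9, -0.1, 168.3]
force: [0.3, 0.1, 0.2]
gripper_width: 57.7
gripper_force: 12.0
```

Emit:
servo_tool(
  rows=[
    [-0.08,0.2,0,-0.03,0.5],
    [-0.15,0.4,0,-0.06,0.5],
    [-0.24,0.6,0,-0.09,0.5],
    [-0.3,0.75,0,-0.123,0.5],
    [-0.345,0.88,0,-0.123,0.5],
    [-0.345,0.88,0,-0.123,0.5],
    [-0.345,0.88,0,-0.123,0.5],
    [-0.345,0.88,0,-0.123,0.5],
  ],
)

```text
time_s: 4.95
ee_pos: [677.6, 176.8, 107.5]
ee_rot: [-179.9, -0.3, 179.1]
force: [-0.5, -0.5, -0.2]
gripper_width: 57.9
gripper_force: 12.0
```

```bash
python3 plan.py '[[[679,177.8,40,179.1],[679,177.8,18,179.1]]]'
```

```text
4.95 [677.6 176.8 107.5 179.1] 57.92442754686547
[-0.007, 0.005, 0.338, -0.0]
[-0.007, 0.005, 0.448, -0.0]
--
```

Emit:
servo_tool(
  rows=[
    [0,0,0.12,0,0.5],
    [0,0,0.25,0,0.5],
    [0,0,0.34,0,0.5],
    [0,0,0.4,0,0.5],
    [0,0,0.43,0,0.5],
    [0,0,0.44,0,0.5],
    [0,0,0.445,0,0.5],
    [0,0,0.445,0,0.5],
    [0,0,0.445,0,0.5],
  ],
)

```text
time_s: 5.7
ee_pos: [679.9, 178.0, 22.1]
ee_rot: [180.0, 0.1, 179.1]
force: [-0.1, 1.0, -0.8]
gripper_width: 58.1
gripper_force: 12.0
```

Run:
```python
from h import *
crop('scene',165,130,395,320,3.1,'pics/s4.png')
```

```text
(no output)
```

View pics/s4.png

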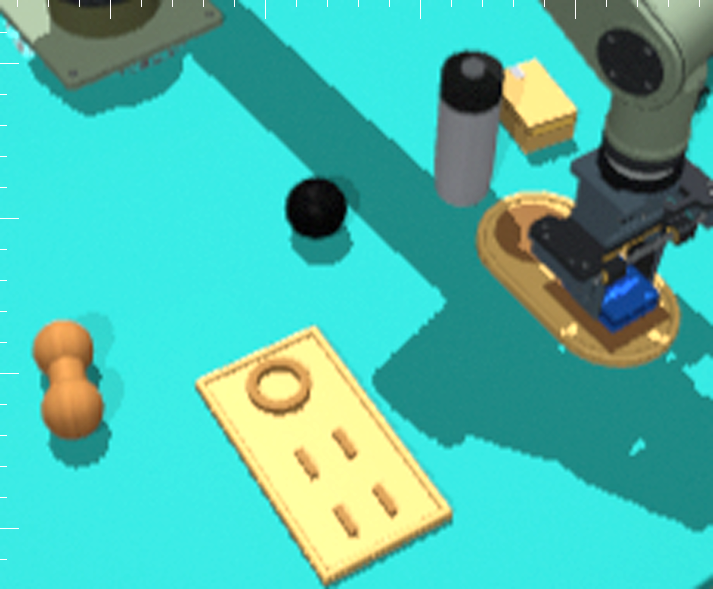

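Run:
```python
from h import *
print(px2w('scene',(np.array([(614,328),(658,299)])+.5)/3.1-.5+[165,130],15.), px2w('scene',(np.array([(614,353),(671,318)])+.5)/3.1-.5+[165,130],11.))
s=state();print(s['ee_pos'],s['force'])
```

```text
[[710.87969445 158.91032087  15.        ]
 [709.2763309  218.53376446  15.        ]] [[731.17657379 140.95287022  11.        ]
 [731.92035279 215.04189688  11.        ]]
[679.8623688  178.04477521  22.00063516] [-0.16555924  0.48944157 -0.18338673]
```

Run:
```python
from h import *
crop('scene',325,190,390,255,9,'pics/s5.png')
```

```text
(no output)
```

View pics/s5.png

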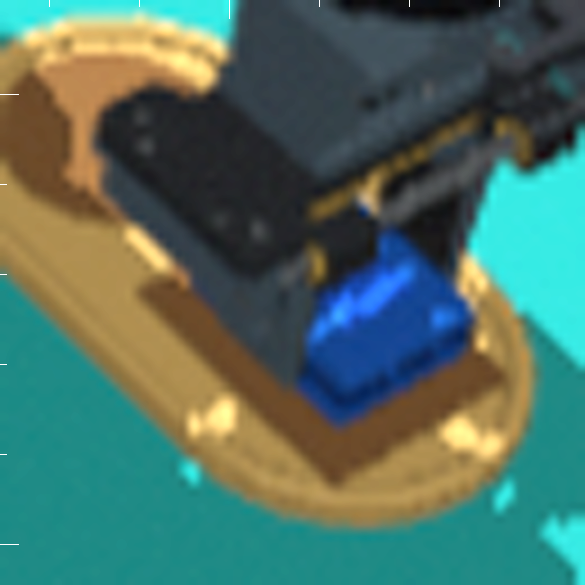

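Emit:
servo_tool(
  rows=[
    [0,0,0.01,0,0.5],
    [0,0,0.02,0,0.5],
    [0,0,0.02,0,0.5],
    [0,0,0.02,0,0.5],
  ],
)

```text
time_s: 6.13
ee_pos: [679.7, 178.1, 18.2]
ee_rot: [180.0, 0.1, 179.1]
force: [-1.5, -0.1, 6.2]
gripper_width: 57.9
gripper_force: 12.0
```

Emit:
servo_tool(
  rows=[
    [0,0,0.01,0,0.5],
    [0,0,0.015,0,0.5],
    [0,0,0.015,0,0.5],
    [0,0,0.015,0,0.5],
  ],
)

```text
time_s: 6.47
ee_pos: [680.0, 178.1, 17.4]
ee_rot: [180.0, 0.2, 179.1]
force: [-3.1, -1.5, 13.6]
gripper_width: 58.0
gripper_force: 12.0
```

Contact at TCP ≈18, as predicted from the grasp height. Release and retreat.

Emit:
servo_tool(
  rows=[
    [0,0,-0.01,0,0.6],
    [0,0,-0.01,0,0.8],
    [0,0,-0.01,0,0.85],
    [0,0,-0.01,0,0.85],
    [0,0,-0.01,0,0.85],
    [0,0,-0.01,0,0.85],
    [0,0,-0.1,0,0.85],
    [0,0,-0.3,0,0.85],
    [0,0,-0.6,0,0.85],
    [0,0,-0.7,0,0.85],
    [0,0,-0.7,0,0.85],
    [0,0,-0.7,0,0.85],
  ],
)

```text
time_s: 7.47
ee_pos: [680.8, 178.3, 157.1]
ee_rot: [179.9, 0.4, 179.1]
force: [-0.9, 0.3, -0.6]
gripper_width: 77.3
gripper_force: 0.0
```

```bash
python3 plan.py '[[[620,40,170,175]],[[540,-130,170,165]],[[470,-298.5,130,158]],[[470,-298.5,60,158],[470,-298.5,10,158]]]'
```

```text
7.4667 [680.8 178.3 157.1 179.1] 77.30505830949774
[0.293, -0.696, -0.065, 0.045]
--
[0.324, -0.882, -0.0, 0.111]
--
[0.12, -0.904, 0.2, 0.078]
--
[0.0, 0.0, 0.35, -0.0]
[0.0, 0.0, 0.6, -0.0]
--
```

Emit:
servo_tool(
  rows=[
    [0.293,-0.696,-0.065,0.045,0.85],
    [0.293,-0.696,-0.065,0.045,0.85],
    [0.293,-0.696,-0.065,0.045,0.85],
    [0.293,-0.696,-0.065,0.045,0.85],
    [0.293,-0.696,-0.065,0.045,0.85],
  ],
)

```text
time_s: 7.88
ee_pos: [615.2, 35.1, 165.5]
ee_rot: [-179.8, -0.3, 174.8]
force: [0.1, 0.6, 0.6]
gripper_width: 77.6
gripper_force: 0.0
```

Emit:
servo_tool(
  rows=[
    [0.324,-0.882,0,0.111,0.85],
    [0.324,-0.882,0,0.111,0.85],
    [0.324,-0.882,0,0.111,0.85],
    [0.324,-0.882,0,0.111,0.85],
    [0.324,-0.882,0,0.111,0.85],
    [0.324,-0.882,0,0.111,0.85],
  ],
)

```text
time_s: 8.38
ee_pos: [536.1, -133.3, 165.2]
ee_rot: [-179.9, -0.2, 164.8]
force: [0.2, 0.0, 0.3]
gripper_width: 77.4
gripper_force: 0.0
```

Emit:
servo_tool(
  rows=[
    [0.12,-0.904,0,0.078,0.85],
    [0.12,-0.904,0.1,0.078,0.85],
    [0.12,-0.904,0.2,0.078,0.85],
    [0.12,-0.904,0.2,0.078,0.85],
    [0.12,-0.904,0.2,0.078,0.85],
    [0.12,-0.904,0.2,0.078,0.85],
    [0.12,-0.904,0.2,0.078,0.85],
  ],
)

```text
time_s: 8.97
ee_pos: [468.5, -298.5, 125.1]
ee_rot: [179.9, -0.2, 157.9]
force: [-1.3, -0.1, 0.0]
gripper_width: 77.5
gripper_force: 0.0
```

```bash
python3 - <<'E'
from h import *
im=vision.grab_frame('scene')[:,:,::-1]
crop('scene',325,190,390,255,8,'pics/a.png',im)
crop('top',215,140,260,205,8,'pics/b.png')
a=cv2.imread('pics/a.png');b=cv2.imread('pics/b.png')
cv2.imwrite('pics/s6.png',np.hstack([a[:520],b[:520,:280]]) if 0 else np.hstack([cv2.resize(a,(450,450),interpolation=cv2.INTER_AREA),cv2.resize(b,(312,450),interpolation=cv2.INTER_AREA)]))
E
python3 plan.py '[[[470,-298.5,60,158],[470,-298.5,10,158]]]'
```

```text
9.0667 [ 469.5 -297.6  126.3  158.1] 77.54775524120744
[-0.004, -0.003, 0.331, 0.001]
[-0.004, -0.003, 0.581, 0.001]
--
```

View pics/s6.png

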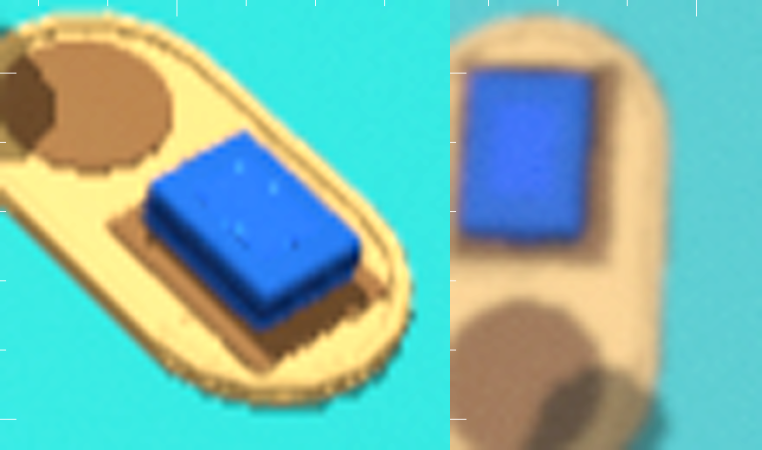

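Run:
```python
from h import *
np.set_printoptions(precision=1,suppress=True)
a=px2w('top',np.array([(17,70),(142,72),(135,238),(10,236)])/6.93-.5+[215,140],39);print(a,a.mean(0))
a=px2w('scene',np.array([(245,132),(360,238),(263,302),(147,188)])/6.923-.5+[325,190],39);print(a,a.mean(0))
print(px2w('top',np.array([(162,66),(156,262)])/6.93-.5+[215,140],11))
print(px2w('scene',np.array([(108,225),(265,372),(388,292)])/6.923-.5+[325,190],11))
```

```text
[[714.2 209.4  39. ]
 [715.3 149.5  39. ]
 [632.8 149.   39. ]
 [631.9 208.2  39. ]] [673.5 179.   39. ]
[[640.6 207.4  39. ]
 [714.3 206.5  39. ]
 [716.  148.6  39. ]
 [639.9 150.5  39. ]] [677.7 178.2  39. ]
[[727.7 142.7  11. ]
 [628.6 141.   11. ]]
[[630.  140.8  11. ]
 [730.5 141.8  11. ]
 [729.4 215.2  11. ]]
```

Case sits within ~4 mm of the cork's centre, square (both cameras) — good. Now grasp the roller.

Emit:
servo_tool(
  rows=[
    [0,0,0.2,0,0.85],
    [0,0,0.4,0,0.85],
    [0,0,0.5,0,0.85],
    [0,0,0.58,0,0.85],
    [0,0,0.58,0,0.85],
    [0,0,0.58,0,0.85],
    [0,0,0.58,0,0.2],
    [0,0,0.58,0,0.2],
    [0,0,0.58,0,0.2],
    [0,0,0.58,0,0.2],
    [0,0,0.58,0,0.2],
    [0,0,0.58,0,0.2],
    [0,0,0.58,0,0.2],
    [0,0,0.58,0,0.2],
    [0,0,0.58,0,0.2],
  ],
  force=15,
)

```text
time_s: 10.32
ee_pos: [469.3, -299.5, 11.2]
ee_rot: [-180.0, 0.1, 158.0]
force: [0.3, -1.6, 3.2]
gripper_width: 40.0
gripper_force: 13.7
```

Emit:
servo_tool(
  rows=[
    [0,0,-0.1,0,0.2],
    [0,0,-0.3,0,0.2],
    [0,0,-0.4,0,0.2],
    [0,0,-0.4,0,0.2],
    [0,0,-0.4,0,0.2],
    [0,0,-0.4,0,0.2],
  ],
)

```text
time_s: 10.82
ee_pos: [467.3, -298.0, 89.1]
ee_rot: [179.9, -0.2, 158.0]
force: [-1.1, -0.0, -1.8]
gripper_width: 40.5
gripper_force: 13.5
```

```bash
python3 - <<'E'
from h import *
crop('scene',165,130,395,320,3.1,'pics/s7.png')
E
python3 plan.py '[[[600,-220,90,167]],[[697.5,-149.7,70,175.1]],[[697.5,-149.7,40,175.1],[697.5,-149.7,20,175.1]]]'
```

```text
10.8667 [ 467.1 -297.9   88.7  158. ] 39.822660637066065
[-0.47, 0.61, -0.006, -0.1]
--
[-0.396, 0.452, 0.1, -0.09]
--
[0.0, 0.0, 0.15, -0.0]
[0.0, 0.0, 0.25, -0.0]
--
```

View pics/s7.png

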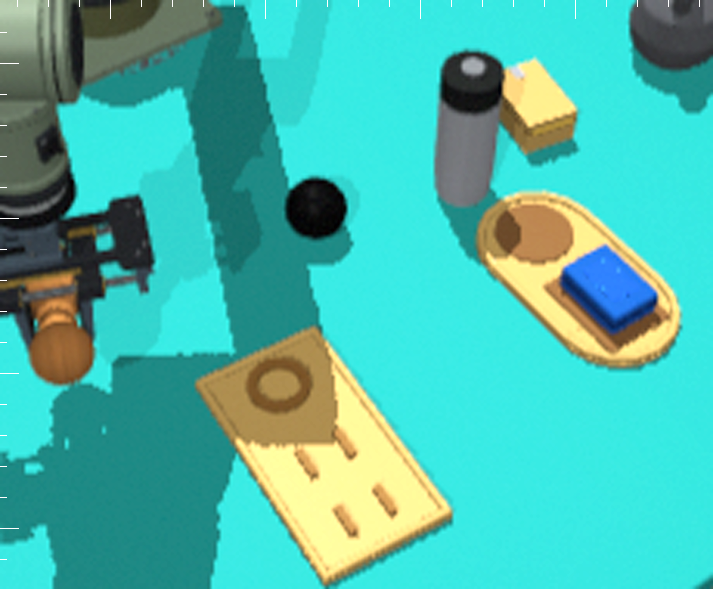

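Roller held at 40 mm by its ball flanks, centred. Carry to the cradle.

Emit:
servo_tool(
  rows=[
    [-0.09,0.12,0,-0.02,0.2],
    [-0.2,0.26,0,-0.05,0.2],
    [-0.31,0.4,0,-0.08,0.2],
    [-0.42,0.54,0,-0.1,0.2],
    [-0.47,0.61,0,-0.1,0.2],
    [-0.47,0.61,0,-0.1,0.2],
  ],
)

```text
time_s: 11.37
ee_pos: [603.9, -218.2, 88.2]
ee_rot: [179.9, -0.1, 167.2]
force: [0.0, -0.7, -1.7]
gripper_width: 39.8
gripper_force: 15.9
```

Emit:
servo_tool(
  rows=[
    [-0.1,0.12,0,-0.03,0.2],
    [-0.2,0.24,0,-0.06,0.2],
    [-0.3,0.36,0.05,-0.09,0.2],
    [-0.37,0.43,0.1,-0.09,0.2],
    [-0.396,0.452,0.1,-0.09,0.2],
    [-0.396,0.452,0.1,-0.09,0.2],
    [-0.396,0.452,0.1,-0.09,0.2],
    [-0.396,0.452,0.1,-0.09,0.2],
  ],
)

```text
time_s: 12.03
ee_pos: [697.6, -151.9, 70.6]
ee_rot: [-180.0, -0.1, 175.1]
force: [0.1, -0.2, -2.9]
gripper_width: 39.8
gripper_force: 15.9
```

```bash
python3 plan.py '[[[697.5,-149.7,40,175.1],[697.5,-149.7,20,175.1]]]'
```

```text
12.0333 [ 697.6 -151.9   70.6  175.1] 39.81339918898009
[0.001, 0.011, 0.153, -0.001]
[0.001, 0.011, 0.253, -0.001]
--
```

Emit:
servo_tool(
  rows=[
    [0,0.01,0.08,0,0.2],
    [0,0.01,0.15,0,0.2],
    [0,0.01,0.2,0,0.2],
    [0,0.01,0.23,0,0.2],
    [0,0.01,0.245,0,0.2],
    [0,0.01,0.245,0,0.2],
    [0,0.01,0.245,0,0.2],
  ],
)

```text
time_s: 12.62
ee_pos: [699.5, -149.1, 22.4]
ee_rot: [-180.0, 0.1, 175.1]
force: [-0.2, -0.5, -1.0]
gripper_width: 39.5
gripper_force: 15.9
```

Run:
```python
from h import *
crop('scene',220,230,320,320,6,'pics/s8.png')
```

```text
(no output)
```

View pics/s8.png

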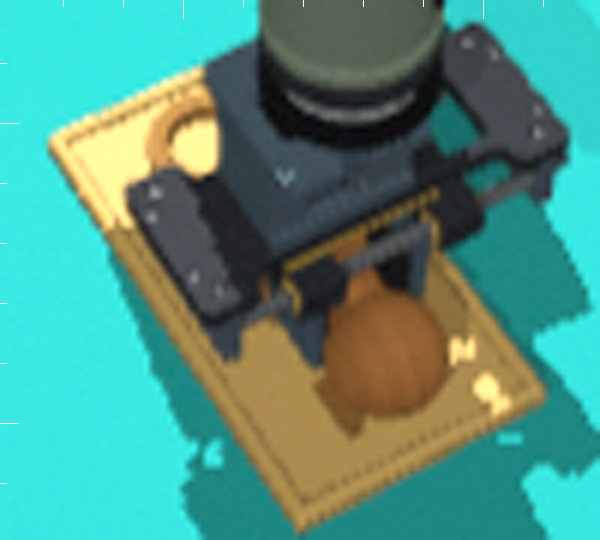

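Emit:
servo_tool(
  rows=[
    [0,0,0.005,0,0.2],
    [0,0,0.01,0,0.2],
    [0,0,0.015,0,0.2],
    [0,0,0.015,0,0.2],
    [0,0,0.015,0,0.2],
  ],
)

```text
time_s: 13.08
ee_pos: [700.0, -149.0, 21.1]
ee_rot: [-180.0, 0.2, 175.1]
force: [-2.5, 0.4, 5.4]
gripper_width: 39.8
gripper_force: 16.5
```

Emit:
servo_tool(
  rows=[
    [0,0,0,0,0.5],
    [0,0,0,0,0.65],
    [0,0,0,0,0.65],
    [0,0,0,0,0.65],
    [0,0,0,0,0.65],
    [0,0,-0.1,0,0.65],
    [0,0,-0.3,0,0.65],
    [0,0,-0.5,0,0.65],
    [0,0,-0.7,0,0.65],
    [0,0,-0.7,0,0.65],
    [0,0,-0.7,0,0.65],
  ],
)

```text
time_s: 14.0
ee_pos: [700.7, -149.0, 162.3]
ee_rot: [-180.0, 0.4, 175.1]
force: [0.4, -0.2, -0.7]
gripper_width: 59.5
gripper_force: 0.0
```

```bash
python3 plan.py '[[[570,-50,150,170]],[[430,6,100,170]],[[430,6,50,170],[430,6,14,170]]]'
```

```text
14.0 [ 700.7 -149.   162.3  175.1] 59.50125769185353
[0.693, 0.438, 0.061, 0.057]
--
[0.738, 0.154, 0.25, -0.0]
--
[0.0, 0.0, 0.25, -0.0]
[0.0, 0.0, 0.43, -0.0]
--
```

Emit:
servo_tool(
  rows=[
    [0.693,0.438,0,0.057,1],
    [0.693,0.438,0.06,0.057,1],
    [0.693,0.438,0.061,0.057,1],
    [0.693,0.438,0.061,0.057,1],
    [0.693,0.438,0.061,0.057,1],
    [0.693,0.438,0.061,0.057,1],
  ],
)

```text
time_s: 14.5
ee_pos: [565.5, -48.4, 144.8]
ee_rot: [-180.0, -0.3, 170.1]
force: [1.0, 0.2, 0.3]
gripper_width: 91.3
gripper_force: 0.0
```

Emit:
servo_tool(
  rows=[
    [0.738,0.154,0.1,0,1],
    [0.738,0.154,0.25,0,1],
    [0.738,0.154,0.25,0,1],
    [0.738,0.154,0.25,0,1],
    [0.738,0.154,0.25,0,1],
    [0.738,0.154,0.25,0,1],
  ],
)

```text
time_s: 15.0
ee_pos: [427.5, 6.3, 95.6]
ee_rot: [-180.0, -0.1, 170.0]
force: [-0.3, 0.9, 0.6]
gripper_width: 91.5
gripper_force: 0.0
```

```bash
python3 - <<'E'
from h import *
crop('scene',205,150,325,320,3.4,'pics/a.png'); crop('top',285,130,405,260,3.4,'pics/b.png')
a=cv2.imread('pics/a.png');b=cv2.imread('pics/b.png');c=np.zeros((578,a.shape[1]+b.shape[1],3),np.uint8);c[:len(a),:a.shape[1]]=a;c[:len(b),a.shape[1]:]=b;cv2.imwrite('pics/s9.png',c);print(a.shape)
E
python3 plan.py '[[[430,6,50,170],[430,6,14,170]]]'
```

```text
(578, 408, 3)
15.1 [431.    5.9  96.9 170. ] 91.17161047233222
[0.005, -0.0, 0.235, -0.0]
[0.005, -0.0, 0.415, -0.0]
--
```

View pics/s9.png

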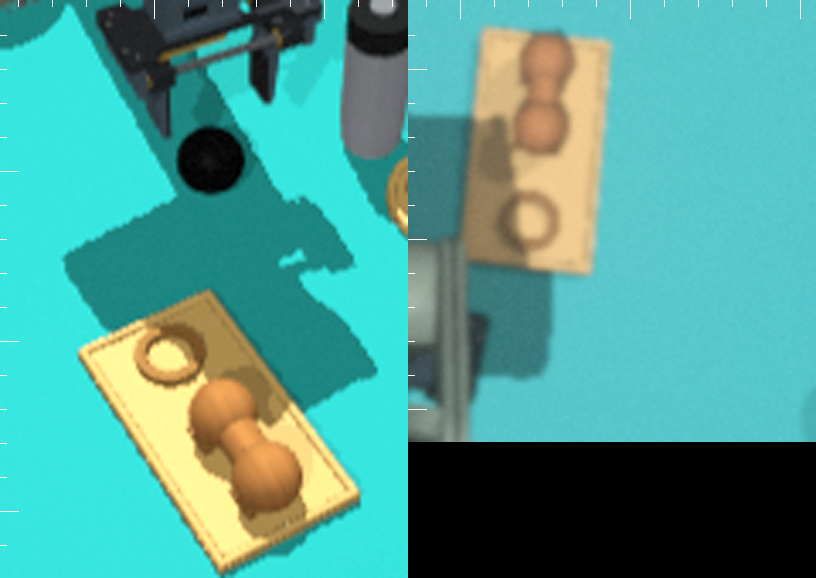

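Run:
```python
from h import *
a=px2w('top',np.array([(139,59),(133,126)])/3.4-.5+[285,130],37);print(a,a.mean(0))
a=px2w('scene',np.array([(266,475),(224,413)])/3.4-.5+[205,150],37);print(a,a.mean(0))
```

```text
[[ 736.73059232 -152.42402215   37.        ]
 [ 667.92313473 -147.00239398   37.        ]] [ 702.32686352 -149.71320806   37.        ]
[[ 732.27971848 -152.34208669   37.        ]
 [ 666.17761569 -145.59431257   37.        ]] [ 699.22866709 -148.96819963   37.        ]
```

Emit:
servo_tool(
  rows=[
    [0,0,0.12,0,1],
    [0,0,0.25,0,1],
    [0,0,0.35,0,1],
    [0,0,0.415,0,1],
    [0,0,0.415,0,1],
    [0,0,0.415,0,1],
    [0,0,0.415,0,0.5],
    [0,0,0.415,0,0.5],
    [0,0,0.415,0,0.5],
    [0,0,0.415,0,0.5],
    [0,0,0.415,0,0.5],
    [0,0,0.415,0,0.5],
    [0,0,0.415,0,0.5],
    [0,0,0.415,0,0.5],
  ],
  force=12,
)

```text
time_s: 16.27
ee_pos: [429.0, 6.2, 14.1]
ee_rot: [-180.0, 0.1, 170.0]
force: [0.1, -1.2, 5.6]
gripper_width: 62.1
gripper_force: 12.0
```

Emit:
servo_tool(
  rows=[
    [0,0,-0.1,0,0.5],
    [0,0,-0.3,0,0.5],
    [0,0,-0.4,0,0.5],
    [0,0,-0.4,0,0.5],
    [0,0,-0.4,0,0.5],
    [0,0,-0.4,0,0.5],
  ],
)

```text
time_s: 16.77
ee_pos: [427.2, 6.5, 92.4]
ee_rot: [-180.0, -0.1, 170.0]
force: [-0.6, 0.9, -1.1]
gripper_width: 62.6
gripper_force: 12.0
```

```bash
python3 plan.py '[[[510,-70,95,175]],[[579,-139.5,70,175]],[[579,-139.5,40,175],[579,-139.5,22,175]]]'
```

```text
16.7667 [427.2   6.5  92.4 170. ] 62.59531902117997
[-0.474, -0.305, -0.013, -0.056]
--
[-0.374, -0.316, 0.125, -0.0]
--
[0.0, 0.0, 0.15, -0.0]
[0.0, 0.0, 0.24, -0.0]
--
```

Roller seated (~3 mm). Ball gripped; carry to the ring.

Emit:
servo_tool(
  rows=[
    [-0.12,-0.08,0,-0.02,0.5],
    [-0.24,-0.16,0,-0.04,0.5],
    [-0.36,-0.24,0,-0.056,0.5],
    [-0.474,-0.305,0,-0.056,0.5],
    [-0.474,-0.305,0,-0.056,0.5],
  ],
)

```text
time_s: 17.18
ee_pos: [514.6, -72.9, 91.7]
ee_rot: [-179.9, 0.1, 174.9]
force: [1.1, -1.6, -2.5]
gripper_width: 62.2
gripper_force: 12.0
```

Emit:
servo_tool(
  rows=[
    [-0.12,-0.1,0.02,0,0.5],
    [-0.24,-0.2,0.07,0,0.5],
    [-0.33,-0.28,0.12,0,0.5],
    [-0.374,-0.316,0.125,0,0.5],
    [-0.374,-0.316,0.125,0,0.5],
    [-0.374,-0.316,0.125,0,0.5],
    [-0.374,-0.316,0.125,0,0.5],
  ],
)

```text
time_s: 17.77
ee_pos: [578.7, -138.4, 68.1]
ee_rot: [179.9, -0.1, 175.1]
force: [0.5, -0.3, -1.9]
gripper_width: 62.1
gripper_force: 12.0
```

```bash
python3 - <<'E'
from h import *
im=vision.grab_frame('scene')[:,:,::-1]
crop('scene',205,150,325,270,5,'pics/s10.png',im)
E
python3 plan.py '[[[579,-139.5,40,175],[579,-139.5,22,175]]]'
```

```text
17.8167 [ 579.  -138.4   68.5  175.1] 62.3916715753281
[-0.001, -0.005, 0.143, 0.001]
[-0.001, -0.005, 0.233, 0.001]
--
```

View pics/s10.png

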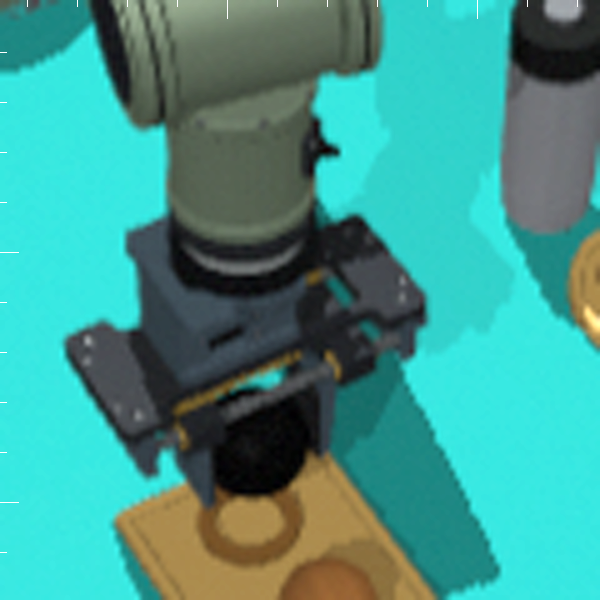

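Emit:
servo_tool(
  rows=[
    [0,-0.005,0.07,0,0.5],
    [0,-0.005,0.14,0,0.5],
    [0,-0.005,0.18,0,0.5],
    [0,-0.005,0.21,0,0.5],
    [0,-0.005,0.225,0,0.5],
    [0,-0.005,0.23,0,0.5],
    [0,-0.005,0.23,0,0.5],
    [0,-0.005,0.23,0,0.5],
  ],
)

```text
time_s: 18.48
ee_pos: [579.5, -140.1, 24.0]
ee_rot: [180.0, -0.0, 175.0]
force: [-3.7, 1.3, 5.3]
gripper_width: 62.3
gripper_force: 12.0
```

Emit:
servo_tool(
  rows=[
    [0,0,0,0,0.75],
    [0,0,0,0,0.85],
    [0,0,0,0,0.85],
    [0,0,0,0,0.85],
    [0,0,0,0,0.85],
    [0,0,-0.1,0,0.9],
    [0,0,-0.3,0,1],
    [0,0,-0.5,0,1],
    [0,0,-0.7,0,1],
    [0,0,-0.9,0,1],
    [0,0,-0.97,0,1],
    [0,0,-0.97,0,1],
  ],
)

```text
time_s: 19.48
ee_pos: [582.7, -141.3, 221.8]
ee_rot: [-179.9, 0.6, 175.0]
force: [-0.1, 0.3, 0.0]
gripper_width: 90.8
gripper_force: 0.0
```

```bash
python3 plan.py '[[[520,20,220,172]],[[470,164.5,220,172]],[[470,164.5,150,172],[470,164.5,112,172]]]'
```

```text
19.4833 [ 582.7 -141.3  221.8  175. ] 90.84008518887593
[0.382, 0.776, 0.009, 0.034]
--
[0.348, 0.681, -0.0, -0.0]
--
[0.0, 0.0, 0.35, -0.0]
[0.0, 0.0, 0.54, -0.0]
--
```

Emit:
servo_tool(
  rows=[
    [0.382,0.776,0,0.034,1],
    [0.382,0.776,0,0.034,1],
    [0.382,0.776,0,0.034,1],
    [0.382,0.776,0,0.034,1],
    [0.382,0.776,0,0.034,1],
    [0.382,0.776,0,0.034,1],
  ],
)

```text
time_s: 19.98
ee_pos: [516.0, 22.5, 215.4]
ee_rot: [-180.0, -0.1, 172.2]
force: [-0.1, -0.3, 0.9]
gripper_width: 91.2
gripper_force: 0.0
```

Emit:
servo_tool(
  rows=[
    [0.348,0.681,0,0,1],
    [0.348,0.681,0,0,1],
    [0.348,0.681,0,0,1],
    [0.348,0.681,0,0,1],
    [0.348,0.681,0,0,1],
    [0.348,0.681,0,0,1],
    [0.348,0.681,0,0,1],
  ],
)

```text
time_s: 20.57
ee_pos: [468.4, 163.9, 215.9]
ee_rot: [-179.9, -0.0, 171.9]
force: [0.6, 0.9, -0.0]
gripper_width: 91.0
gripper_force: 0.0
```

```bash
python3 - <<'E'
from h import *
crop('scene',205,150,325,270,3.6,'pics/a.png'); crop('scene',280,80,380,220,3.6,'pics/b.png')
a=cv2.imread('pics/a.png');b=cv2.imread('pics/b.png');c=np.zeros((504,a.shape[1]+b.shape[1],3),np.uint8);c[:len(a),:a.shape[1]]=a;c[:len(b),a.shape[1]:]=b;cv2.imwrite('pics/s11.png',c);print(a.shape)
E
python3 plan.py '[[[470,164.5,150,172],[470,164.5,112,172]]]'
```

```text
(432, 432, 3)
20.6667 [468.4 163.6 216.2 171.8] 91.18981608972021
[-0.007, 0.005, 0.331, -0.002]
[-0.007, 0.005, 0.521, -0.002]
--
```

View pics/s11.png

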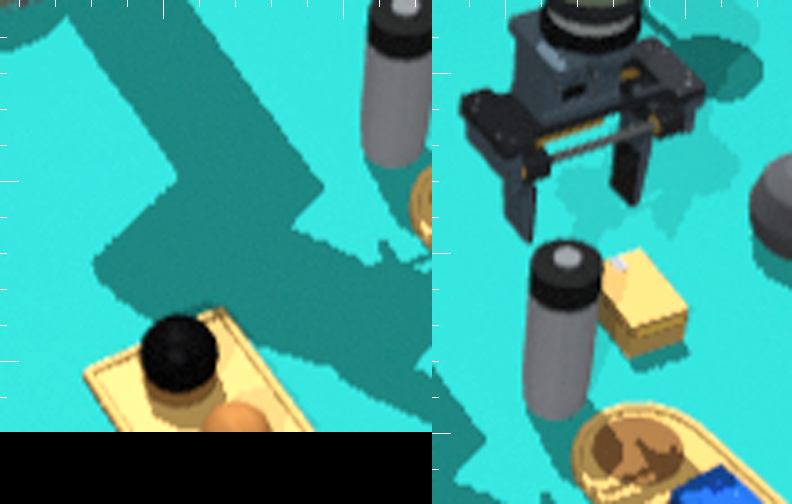

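Ball looks seated in the ring; gripper is over the shaker. Descend and grip.

Emit:
servo_tool(
  rows=[
    [-0.007,0.005,0.1,0,1],
    [-0.007,0.005,0.2,0,1],
    [-0.007,0.005,0.3,0,1],
    [-0.007,0.005,0.4,0,1],
    [-0.007,0.005,0.5,0,1],
    [-0.007,0.005,0.52,0,1],
    [-0.007,0.005,0.52,0,1],
    [-0.007,0.005,0.52,0,0.5],
    [-0.007,0.005,0.52,0,0.5],
    [-0.007,0.005,0.52,0,0.5],
    [-0.007,0.005,0.52,0,0.5],
    [-0.007,0.005,0.52,0,0.5],
    [-0.007,0.005,0.52,0,0.5],
    [-0.007,0.005,0.52,0,0.5],
    [-0.007,0.005,0.52,0,0.5],
  ],
  force=20,
)

```text
time_s: 21.92
ee_pos: [469.6, 166.1, 113.2]
ee_rot: [180.0, 0.1, 172.0]
force: [0.9, -1.2, 5.5]
gripper_width: 62.0
gripper_force: 19.9
```

Emit:
servo_tool(
  rows=[
    [0,0,-0.05,0,0.5],
    [0,0,-0.12,0,0.5],
    [0,0,-0.2,0,0.5],
    [0,0,-0.2,0,0.5],
    [0,0,-0.2,0,0.5],
    [0,0,-0.2,0,0.5],
  ],
)

```text
time_s: 22.42
ee_pos: [468.4, 165.8, 151.7]
ee_rot: [-180.0, -0.1, 172.0]
force: [-0.3, -0.1, -2.8]
gripper_width: 62.0
gripper_force: 19.9
```

```bash
python3 - <<'E'
from h import *
print(px2w('scene',np.array([180,355])/3.6-.5+[205,150],40))
E
python3 plan.py '[[[569.6,179.5,151,179]],[[569.6,179.5,140,179],[569.6,179.5,124,179]]]'
```

```text
[[ 578.73623319 -138.64341516   40.        ]]
22.4167 [468.4 165.8 151.7 172. ] 61.99964693816795
[-0.492, 0.138, 0.004, -0.078]
--
[0.0, 0.0, 0.055, -0.0]
[0.0, 0.0, 0.135, -0.0]
--
```

Emit:
servo_tool(
  rows=[
    [-0.05,0.015,0,-0.01,0.5],
    [-0.13,0.035,0,-0.03,0.5],
    [-0.21,0.06,0,-0.05,0.5],
    [-0.29,0.08,0,-0.065,0.5],
    [-0.37,0.105,0,-0.078,0.5],
    [-0.44,0.125,0,-0.078,0.5],
    [-0.48,0.135,0,-0.078,0.5],
    [-0.492,0.138,0,-0.078,0.5],
    [-0.492,0.138,0,-0.078,0.5],
    [-0.492,0.138,0,-0.078,0.5],
  ],
)

```text
time_s: 23.25
ee_pos: [569.7, 179.4, 151.9]
ee_rot: [-180.0, -0.1, 179.0]
force: [0.1, -0.9, -2.7]
gripper_width: 62.3
gripper_force: 19.9
```

```bash
python3 - <<'E'
from h import *
crop('scene',290,80,390,250,3.5,'pics/s12.png')
E
python3 plan.py '[[[569.6,179.5,140,179],[569.6,179.5,124.5,179]]]'
```

```text
23.3 [569.5 179.4 152.2 179. ] 62.017151256209914
[-0.0, 0.001, 0.061, -0.0]
[-0.0, 0.001, 0.139, -0.0]
--
```

View pics/s12.png

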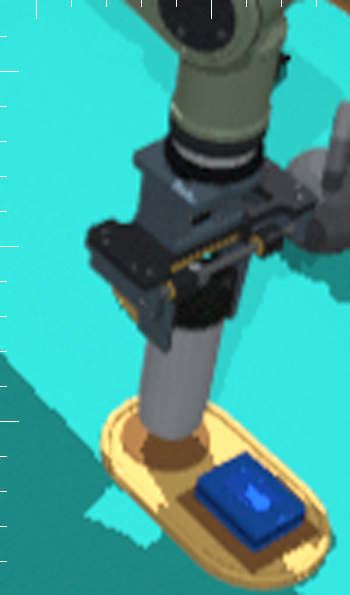

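The shaker hangs upright over the coaster. Lower to contact.

Emit:
servo_tool(
  rows=[
    [0,0,0.03,0,0.5],
    [0,0,0.07,0,0.5],
    [0,0,0.1,0,0.5],
    [0,0,0.12,0,0.5],
    [0,0,0.13,0,0.5],
    [0,0,0.138,0,0.5],
    [0,0,0.138,0,0.5],
    [0,0,0.138,0,0.5],
    [0,0,0.138,0,0.5],
  ],
)

```text
time_s: 24.05
ee_pos: [570.6, 179.6, 125.2]
ee_rot: [180.0, 0.0, 179.0]
force: [0.6, -0.2, -2.6]
gripper_width: 62.0
gripper_force: 19.9
```

Emit:
servo_tool(
  rows=[
    [0,0,0.005,0,0.5],
    [0,0,0.01,0,0.5],
    [0,0,0.01,0,0.5],
    [0,0,0.01,0,0.5],
  ],
)

```text
time_s: 24.38
ee_pos: [571.2, 179.5, 124.2]
ee_rot: [180.0, 0.1, 179.0]
force: [-0.4, -1.9, 5.9]
gripper_width: 62.2
gripper_force: 19.9
```

Contact. Open, then rise clear.

Emit:
servo_tool(
  rows=[
    [0,0,0,0,0.75],
    [0,0,0,0,0.9],
    [0,0,0,0,1],
    [0,0,0,0,1],
    [0,0,0,0,1],
    [0,0,0,0,1],
    [0,0,-0.1,0,1],
    [0,0,-0.25,0,1],
    [0,0,-0.4,0,1],
    [0,0,-0.55,0,1],
    [0,0,-0.6,0,1],
    [0,0,-0.6,0,1],
  ],
)

```text
time_s: 25.38
ee_pos: [571.9, 180.1, 246.0]
ee_rot: [179.9, 0.4, 179.0]
force: [-0.1, 0.7, 0.9]
gripper_width: 91.2
gripper_force: 0.0
```

Emit:
servo_tool(
  rows=[
    [0.3,-0.7,0,0,1],
    [0.6,-0.8,0,0,1],
    [0.9,-0.8,0,0,1],
    [0.9,-0.8,0,0,1],
    [0.9,-0.8,0,0,1],
    [0.9,-0.8,0,0,1],
    [0.9,-0.8,0,0,1],
    [0.9,-0.8,0,0,1],
    [0.9,-0.8,0,0,1],
  ],
)

```text
time_s: 26.13
ee_pos: [387.7, 22.9, 242.1]
ee_rot: [180.0, -0.0, 179.0]
force: [-0.3, 0.5, 0.3]
gripper_width: 91.1
gripper_force: 0.0
```

Run:
```python
from h import *
crop('scene',200,110,400,320,2.8,'pics/s13.png')
```

```text
(no output)
```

View pics/s13.png

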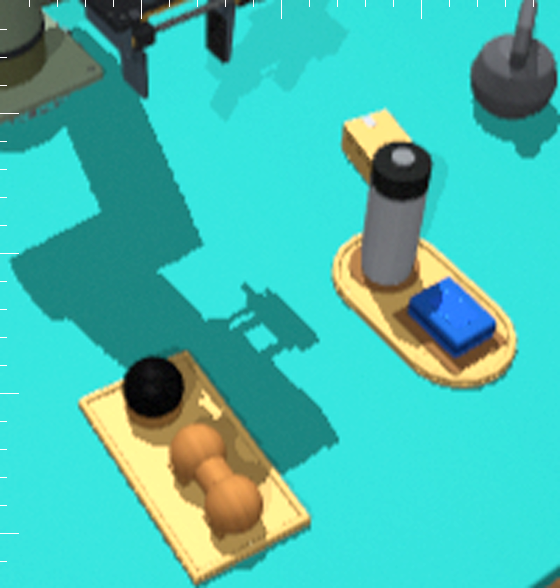

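All four are in place, shaker button at crop (403,157). Check it and hand in.

Run:
```python
from h import *
from workcell import job_done
p=px2w('scene',np.array([403,157])/2.8-.5+[200,110],182)[0];print(p)
if np.hypot(*(p[:2]-[570.5,179.5]))<8: print(job_done())
```

```text
[572.44741449 178.71925433 182.        ]
the job is handed in; nothing more can be done
None
```

Both kits are made up and the job is handed in, at about 26 s on the robot clock: by my camera measurements the ball, roller, shaker and case are each within about 4 mm of target, everything is released, and the arm touched neither the latch box, the kettlebell nor the tape; the verdict was not shown.

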